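# Find the hidden push catch and spring the bread bin open

### The job

The bread bin has no handle: a flush push catch, hidden somewhere along the white panel in its front rail, lets the lid go. With the shut fingertips feel along the panel for the place that gives, press it in until the lid springs up, then take the hand away so that the catch comes back flush and the lid stands fully open. Press lightly, let the lid rise by its own springs, do not lift or shove the bin, and leave everything around it standing where it is.

Things in the scene. Friction and masses are not known exactly. Their poses are not given: they have to be found in the camera images.
- bread_bin: the handleless bread bin: white box 300 mm deep (x), 420 mm wide (y), 170 mm tall, 3 to 4 kg, loose on rubber feet. Origin at the middle of its underside, x from its front to its hinge side, y to its left, z up. Along the front of its top runs a flat white rail 87 mm deep; the wooden lid covers the rest of the top, level with the rail
- panel_mid (a point): middle of the top face of the flat white panel inlaid in the rail, 168 mm above the worktop. The panel is 180 mm long (y, along the rail), 55 mm deep (x, towards the lid, whose edge is 56 mm away) and faces up (z); the end caps beyond it stand 2 mm higher. The catch key is flush in it, centred in x, its centre anywhere up to 60 mm to either side of this point in y. The rest of the panel is hard
- catch (a joint): travel of the catch key below the panel, in m: 0 flush, 0.007 at its stop. The key is white like the panel, 45 mm (x) by 55 mm (y), with a 1.5 mm seam all round; where it lies along the panel is to be found. It takes 1 to 2 N to start and 4 to 6 N at the stop, lets the lid go at about 0.0035 (press it home to be sure), and springs back flush when released
- bin_lid: the wooden lid, 201 mm deep, 420 mm wide, 12 mm thick, 0.5 kg. Origin on its hinge line at the bin's back, 163 mm up; its x points from its front edge to the hinge, z up when shut. Let go by the catch, its springs raise it in about 2 s to a stop at 70 degrees from level, where it stays; its front edge swings up and back, away from the rail
- salt_pot: blue glazed salt pot, 46 mm across and 56 mm tall, standing on the left end cap of the bin's rail; origin at the middle of its foot
- mug: white mug, 80 mm across, 90 mm tall, on the worktop to the right of the bin; origin at the middle of its foot
- blue_bowl: blue bowl, 124 mm across, 58 mm tall, on the worktop to the left of the bin; origin at the middle of its foot
- wooden_spoon: wooden spoon, 274 mm long, lying on the worktop in front of the bin; origin under its middle
- jam_jar: amber glass jam jar with a copper-coloured cap, 68 mm across, 95 mm tall, to the right of the bin; origin at the middle of its foot
- butter_dish: white lidded butter dish, 170 x 100 mm, 78 mm tall, to the left of the bin; origin at the middle of its foot
There are look-alikes about, which are no part of the job. Of the things shaped like the salt_pot, the blue one is meant.

How it is judged (in metres and radians):
On the way, in this order (a step that is already met when the one before it is completed fails the run):
1. the fingers press the catch in, at least 3 mm below the panel, with the lid still down or just leaving (value of joint catch above 0.003 m and contact force between the fingers and bread_bin above 0.5 N and angle between bin_lid's own z axis and vertical below 0.5 rad), for 0.04 s.
2. the lid springs open beyond 60 degrees (angle between bin_lid's own z axis and vertical above 1.05 rad), for 0.2 s.
At the end, for the whole second after the job is handed in: The lid stands still, open more than 60 degrees; the catch is back within 1.5 mm of flush; the bin is level and within 20 mm of where it stood; the salt pot stands upright; and every other thing is within 25 mm of where it stood (angle between bin_lid's own z axis and vertical above 1.05 rad and angular speed of bin_lid below 0.1 rad/s and value of joint catch below 0.0015 m and distance of bread_bin from where it was at the start of the episode below 0.02 m and angle between bread_bin's own z axis and vertical below 0.05 rad and distance of each of salt_pot, mug, blue_bowl, wooden_spoon, jam_jar, butter_dish from where it was at the start of the episode below 0.025 m and angle between salt_pot's own z axis and vertical below 0.1 rad); the robot touches nothing.
It fails at once if the bin is shoved more than 30 mm, lifted or tipped (distance of bread_bin from where it was at the start of the episode above 0.03 m or angle between bread_bin's own z axis and vertical above 0.08 rad).
It fails at once if the fingers press on the bin with more than 70 N (contact force between the fingers and bread_bin above 70 N).
It fails at once if the lid is pulled or forced by hand (more than 25 N between robot and lid) (contact force between any of the arm, the fingers and bin_lid above 25 N).
It fails at once if a bystander is lifted, carried or knocked (moved more than 40 mm) (distance of any of salt_pot, mug, blue_bowl, wooden_spoon, jam_jar, butter_dish from where it was at the start of the episode above 0.04 m).
It also fails if it takes over 51 s, if anything falls off the work surface, if the arm or the gripper's body presses on something with over 40 N, if the wrist force passes 120 N, or if a joint passes its speed limit or range.

### The arm

A 7-joint arm with a two-finger parallel gripper is mounted at the origin on the work surface. World frame = base frame: x ahead of the robot, y to its left, z up, the work surface at z = 0. Lengths are in m, angles in degrees, forces in N, time in s.
With the tool pointing down it reaches from about 0.35 to 0.9 m from the base axis. Payload 8.1 kg.
Tool frame: the origin (TCP) lies at the very end of the fingers, on their centre line; the grasp point (between the pads) lies 19 mm behind it; z points along the fingers, y is the line along which they close (so a half turn about z gives the same grasp; the last joint's range is limited). The gripper opens to 85 mm and grips with 20 to 120 N. Pads are 22 mm wide; open, the fingers measure 114 mm over their backs; the gripper's body (76 mm by 85 mm) begins 54 mm behind the grasp point. The pads swing forward as they close: fully open they stand 13 mm farther back than shut.
Start: joints at [-76.811, 24.895, 1.432, 90.138, -0.665, 64.973, -4.303], TCP at [0.204, 0.591, 0.231] pointing down, gripper open.
Joint ranges: [-149.89, 149.89], [-25.12, 119.58], [-72.63, 75.52], [4.76, 147.25], [-75.54, 255.54], [6.69, 114.76], [-157.13, 157.13]. Speed limits (degrees/s): [127.2, 127.2, 172.46, 172.46, 180, 180, 180].

### API

Orientations are given as a 3x3 rotation matrix whose columns are the frame's x, y, z axes.
In Python, from workcell import arm gives the robot as it stands.
- The arm moves only by the shell command python3 -m inch 'ROWS'. ROWS is JSON, a list of rows, each an object with "slide": the shift along the world's x, y, z in cm, a list of three; "twist": the turn about the world's z in rad; "grip": the closure, from -1 (fully open) to 1 (shut). A call has 1 to 12 rows; each row shifts and turns the commanded pose from where the row before left it; what a row does not reach is not made up. A row lasts 1/8 s, in which the tool goes at most 62.5 mm and 10.7 degrees, less where a joint would pass 70% of its speed; a pose out of reach is approached as far as the arm can. A call with a gripper value outside its range is refused whole. The fingers move at their own pace and stop on an object; the grip force is fixed at half the most. Time passes only in rows, so rows that do not move let the fingers close. It gives the time, the measured TCP pose, the force, the opening and the grip force at its end, in the units of the state.
- arm.get_state(): the state, without advancing time (a new reading comes with each control period).
- arm.snapshot(name): name is "side" or "top" or "wrist"; returns the picture (384x512x3 uint8, blue, green, red); there is no depth.
- arm.camera_model(name): a dict with "camera_matrix" (3x3 intrinsics, pixels), "xyz" and "attitude" of the camera in the world. Camera axes: x right, y down, z forward; pixel columns grow to the right and rows downward; lengths in m; the calibration is good to about 2 mm. A picture is of the moment at which its call begins: read the wrist's pose just before it. camera_model takes no time and is no camera call; for the wrist camera it gives the pose at the moment of the call.
- arm.close_job(): hands the job in; it is judged then, once.
Trained networks look in the newest picture that a camera, given by its name, has taken for a name from the list of things; names that differ only in an ending like _2 or _b are one class to them, and where a whole thing is asked for, a point or a joint stands for the part that bears it (a point fixed in the world has none). Each returns a list of dicts, best first, with "conf" (0 to 1); they miss things now and then, are a little off and sometimes report something else, mostly with a low value. They report only what shows in the picture. A call takes as long as a camera call. They do not tell look-alikes from the thing itself.
- arm.find_in(camera, label): "at" ([column, row] in pixels, amid what is visible of it).
- arm.masks_of(camera, label): "region" (384x512 bool, what is visible of it) and "at" ([column, row] in pixels, amid what is visible of it).
- arm.place_of(camera, label): "at" ([column, row] in pixels: a listed point, or the origin of a listed thing).
The state is a dict: "time_s": time; "qpos": joint angles; "joint_velocities": joint speeds; "effort": joint torques, N m; "tool_pos": TCP position; "orientation": TCP orientation; "contact_force": force on the tool from outside, world axes, zero at the start; "moment": the same for the moment, N m; "gripper_width": opening from 0.0 (shut) to 1.0 (fully open); "finger_force": force on a finger pad.
Only numpy, scipy, OpenCV 4.12 (cv2) and the standard library are available. Lean on these libraries where they do the work, as an engineer would, in place of code of your own. Each camera call takes 0.05 s, during which the arm holds its last target. There are 200 camera calls.

## Working session

There is one attempt and no reset: what is moved stays moved. The work goes in short steps, Python scripts to look and compute and a shell command to move; the robot and the scene stay as the last step left them, time stands still between calls to the robot, and variables do not carry over. Pictures are saved under pics/ and viewed, at most 10 in all, crops included, and the job is handed in when it is done.

```bash
mkdir -p pics
cat > h.py <<'E'
import numpy as np, cv2
from workcell import arm
def ray(cam,px):
    m=arm.camera_model(cam);K=np.array(m["camera_matrix"]);R=np.array(m["attitude"]);
    d=R@np.linalg.inv(K)@np.array([px[0],px[1],1.]);return np.array(m["xyz"]),d/np.linalg.norm(d)
def atz(cam,px,z):
    o,d=ray(cam,px);return o+d*(z-o[2])/d[2]
def tri(a,b):
    A=np.zeros((3,3));v=np.zeros(3)
    for o,d in (a,b):
        P=np.eye(3)-np.outer(d,d);A+=P;v+=P@o
    return np.linalg.solve(A,v)
E
python3 - <<'E'
from h import *
s=arm.get_state();print(s["time_s"],s["tool_pos"],s["orientation"])
im=[]
r={}
for c in("top","side"):
    i=arm.snapshot(c);im.append(i);cv2.imwrite(f"pics/{c}0.png",i)
    for l in("panel_mid","bread_bin","bin_lid","salt_pot"):
        p=arm.place_of(c,l);r[c,l]=p
        for q in p[:3]: print(c,l,q["at"],round(q["conf"],2),atz(c,q["at"],{"panel_mid":.168,"bread_bin":0,"bin_lid":.163,"salt_pot":.17}[l]).round(3))
for l in("panel_mid","bread_bin","bin_lid","salt_pot"):
    if r["top",l] and r["side",l]: print(l,tri(ray("top",r["top",l][0]["at"]),ray("side",r["side",l][0]["at"])).round(3))
print(arm.get_state()["time_s"])
E
```

```text
0.0 [0.2040804  0.59019944 0.23053272] [[-9.45091857e-01  3.26804576e-01 -3.88155059e-04]
 [ 3.26804780e-01  9.45090636e-01 -1.52460767e-03]
 [-1.31407053e-04 -1.56774522e-03 -9.99998762e-01]]
top panel_mid [298.9, 221.1] 0.94 [ 0.458 -0.036  0.168]
top bread_bin [300.8, 186.2] 0.67 [ 0.572 -0.053  0.   ]
top bin_lid [308.6, 115.4] 0.61 [ 0.711 -0.06   0.163]
top salt_pot [135.9, 245.5] 0.81 [0.398 0.33  0.17 ]
top salt_pot [213.5, 281.5] 0.78 [0.322 0.152 0.17 ]
top salt_pot [179.0, 283.9] 0.63 [0.315 0.229 0.17 ]
side panel_mid [219.4, 214.5] 0.82 [ 0.459 -0.033  0.168]
side panel_mid [227.6, 152.6] 0.22 [0.479 0.143 0.168]
side bin_lid [325.7, 227.2] 0.86 [ 0.715 -0.073  0.163]
side salt_pot [228.6, 153.8] 0.7 [0.482 0.138 0.17 ]
side salt_pot [211.3, 119.5] 0.66 [0.434 0.251 0.17 ]
side salt_pot [178.3, 145.9] 0.6 [0.347 0.168 0.17 ]
panel_mid [ 0.458 -0.035  0.172]
bin_lid [ 0.722 -0.063  0.133]
salt_pot [ 0.434  0.535 -0.474]
0.5
```

View pics/top0.png

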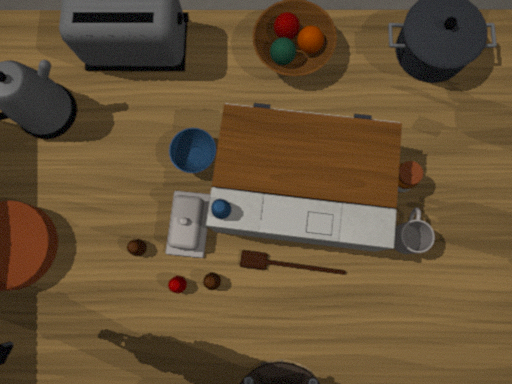

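View pics/side0.png

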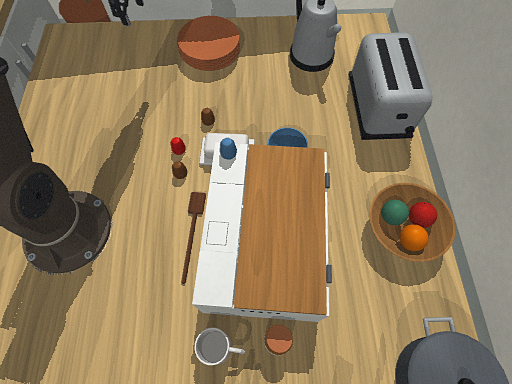

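The top view shows the bin turned a few degrees. A square seam in the panel is centred near (320,223) in the top view and (217,233) in the side view. The salt pot is on the left cap at (221,208) in the top view.

Run:
```python
from h import *
k=tri(ray("top",(320,223)),ray("side",(217,233)));print("key",k.round(3),atz("top",(320,223),.168).round(3),atz("side",(217,233),.168).round(3))
for p in [(307,211),(333,213),(331,235),(306,233),(262,206),(341,216)]: print(p,atz("top",p,.168).round(3))
a=atz("top",(212,189),.17);b=atz("top",(398,207),.17);print(a,b,np.degrees(np.arctan2(*(b-a)[:2])))
print("pot",tri(ray("top",(221,208)),ray("side",(228,149))).round(3))
```

```text
key [ 0.454 -0.082  0.173] [ 0.454 -0.083  0.168] [ 0.453 -0.08   0.168]
(307, 211) [ 0.481 -0.054  0.168]
(333, 213) [ 0.477 -0.112  0.168]
(331, 235) [ 0.428 -0.107  0.168]
(306, 233) [ 0.431 -0.051  0.168]
(262, 206) [0.491 0.048 0.168]
(341, 216) [ 0.471 -0.13   0.168]
[0.52920756 0.16313607 0.17      ] [ 0.49246073 -0.25787003  0.17      ] -175.0116737661178
pot [0.482 0.138 0.193]
```

Both views put the key at about (0.454, -0.082, 0.17). Its size of about 50 x 57 mm fits, and it lies about 47 mm right of the panel's middle. I'll rise, shut the fingers and cross over high.

```bash
python3 -m inch '[{"slide":[0,0,3],"twist":0.12,"grip":1},{"slide":[0,0,4],"twist":0.125,"grip":1},{"slide":[1.7,-4.8,0],"twist":0,"grip":1},{"slide":[1.7,-4.8,0],"twist":0,"grip":1},{"slide":[1.7,-4.8,0],"twist":0,"grip":1},{"slide":[1.7,-4.8,0],"twist":0,"grip":1},{"slide":[1.7,-4.8,0],"twist":0,"grip":1},{"slide":[1.7,-4.8,0],"twist":0,"grip":1},{"slide":[1.7,-4.8,0],"twist":0,"grip":1},{"slide":[1.7,-4.8,0],"twist":0,"grip":1},{"slide":[1.7,-4.8,0],"twist":0,"grip":1},{"slide":[1.7,-4.8,0],"twist":0,"grip":1}]'
```

```text
time_s: 2.0
tool_pos: [0.3746, 0.1091, 0.3016]
orientation: [[-0.996, 0.088, 0.001], [0.088, 0.996, 0.001], [-0.001, 0.001, -1.0]]
contact_force: [1.1, 0.1, 1.2]
gripper_width: 0.001
finger_force: 0.0
```

Remaining: +7.7 cm in x and -19 cm in y, then down to just above the panel.

```bash
python3 -m inch '[{"slide":[2,-4.8,0],"twist":0,"grip":1},{"slide":[2,-4.8,0],"twist":0,"grip":1},{"slide":[2,-4.8,0],"twist":0,"grip":1},{"slide":[1.7,-4.7,0],"twist":0,"grip":1},{"slide":[0,0,-4],"twist":0,"grip":1},{"slide":[0,0,-4],"twist":0,"grip":1},{"slide":[0,0,-2],"twist":0,"grip":1},{"slide":[0,0,0],"twist":0,"grip":1},{"slide":[0,0,0],"twist":0,"grip":1}]'
python3 - <<'E'
from h import *
c=[arm.snapshot(x) for x in("wrist","side")]
t=cv2.resize(c[1][160:300,150:300],None,fx=2.7,fy=2.7)
cv2.imwrite("pics/w1.png",cv2.resize(c[0],(400,300)));cv2.imwrite("pics/s1.png",t)
print(arm.get_state()["contact_force"])
E
```

```text
time_s: 3.12
tool_pos: [0.4518, -0.0804, 0.2022]
orientation: [[-0.996, 0.088, 0.001], [0.088, 0.996, 0.0], [-0.001, 0.0, -1.0]]
contact_force: [0.2, 0.2, 0.4]
gripper_width: 0.003
finger_force: 0.0
[ 0.11780145 -0.35284648 -0.10560609]
```

View pics/s1.png

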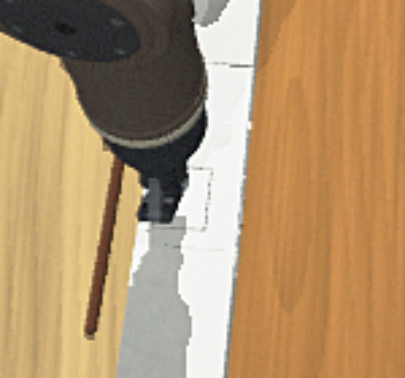

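View pics/w1.png

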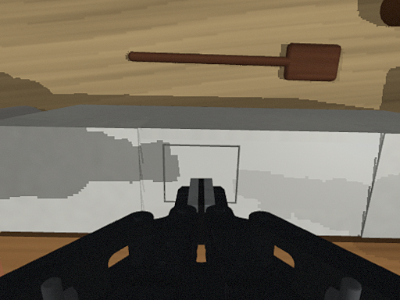

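The wrist view shows the seam square from (163,145) to (239,203), with the shut tips centred over it in y. I'll go down slowly.

```bash
python3 -m inch '[{"slide":[0,0,-1.5],"twist":0,"grip":1},{"slide":[0,0,-1.0],"twist":0,"grip":1},{"slide":[0,0,-0.4],"twist":0,"grip":1},{"slide":[0,0,-0.3],"twist":0,"grip":1},{"slide":[0,0,-0.2],"twist":0,"grip":1},{"slide":[0,0,0],"twist":0,"grip":1}]'
```

```text
time_s: 3.98
tool_pos: [0.4512, -0.0804, 0.1674]
orientation: [[-0.996, 0.088, -0.0], [0.088, 0.996, 0.0], [0.0, 0.0, -1.0]]
contact_force: [-1.3, -0.3, 1.0]
gripper_width: 0.001
finger_force: 0.5
```

```bash
python3 -m inch '[{"slide":[0,0,-0.2],"twist":0,"grip":1},{"slide":[0,0,-0.2],"twist":0,"grip":1},{"slide":[0,0,0],"twist":0,"grip":1}]'
```

```text
time_s: 4.35
tool_pos: [0.4513, -0.0803, 0.1633]
orientation: [[-0.996, 0.088, 0.0], [0.088, 0.996, 0.0], [-0.0, 0.0, -1.0]]
contact_force: [-0.1, 0.3, 2.9]
gripper_width: 0.002
finger_force: 1.6
```

It gives: the tips are 4–5 mm below the panel at 3 N. I'll press to the stop, hold briefly, then come straight up.

```bash
python3 -m inch '[{"slide":[0,0,-0.2],"twist":0,"grip":1},{"slide":[0,0,-0.1],"twist":0,"grip":1},{"slide":[0,0,0],"twist":0,"grip":1}]'
```

```text
time_s: 4.72
tool_pos: [0.4514, -0.0803, 0.1609]
orientation: [[-0.996, 0.088, 0.0], [0.088, 0.996, 0.001], [-0.0, 0.001, -1.0]]
contact_force: [-4.0, 0.1, 13.6]
gripper_width: 0.003
finger_force: 6.6
```

Run:
```python
from h import *
cv2.imwrite("pics/s2.png",arm.snapshot("side"));print(arm.get_state()["contact_force"])
```

```text
[-4.22486073  0.63998531 12.64433929]
```

View pics/s2.png

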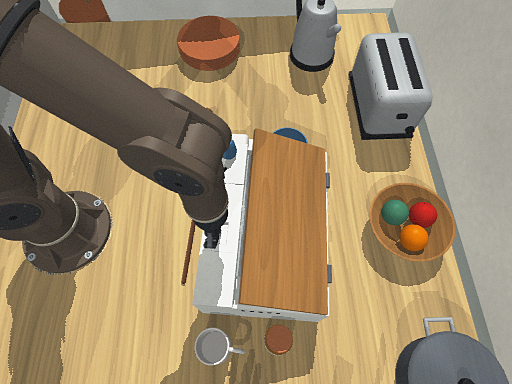

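The key is at its stop, and the lid's front edge (at about column 245) has come up off the rail. I'll back off now, up and then towards the robot.

```bash
python3 -m inch '[{"slide":[0,0,2],"twist":0,"grip":1},{"slide":[-0.5,0,3],"twist":0,"grip":1},{"slide":[-2,0,4],"twist":0,"grip":1},{"slide":[-3,0,3],"twist":0,"grip":1},{"slide":[-3,0,0],"twist":0,"grip":1},{"slide":[0,0,0],"twist":0,"grip":1},{"slide":[0,0,0],"twist":0,"grip":1},{"slide":[0,0,0],"twist":0,"grip":1},{"slide":[0,0,0],"twist":0,"grip":1},{"slide":[0,0,0],"twist":0,"grip":1},{"slide":[0,0,0],"twist":0,"grip":1},{"slide":[0,0,0],"twist":0,"grip":1}]'
python3 -m inch '[{"slide":[0,0,0],"twist":0,"grip":1},{"slide":[0,0,0],"twist":0,"grip":1},{"slide":[0,0,0],"twist":0,"grip":1},{"slide":[0,0,0],"twist":0,"grip":1},{"slide":[0,0,0],"twist":0,"grip":1},{"slide":[0,0,0],"twist":0,"grip":1},{"slide":[0,0,0],"twist":0,"grip":1},{"slide":[0,0,0],"twist":0,"grip":1},{"slide":[0,0,0],"twist":0,"grip":1},{"slide":[0,0,0],"twist":0,"grip":1},{"slide":[0,0,0],"twist":0,"grip":1},{"slide":[0,0,0],"twist":0,"grip":1}]'
python3 - <<'E'
from h import *
cv2.imwrite("pics/s3.png",arm.snapshot("side"));print(arm.get_state()["contact_force"])
E
```

```text
time_s: 6.28
tool_pos: [0.3662, -0.0803, 0.2803]
orientation: [[-0.996, 0.088, -0.0], [0.088, 0.996, -0.0], [0.0, -0.0, -1.0]]
contact_force: [0.0, 0.4, -0.4]
gripper_width: -0.003
finger_force: 0.0
time_s: 7.78
tool_pos: [0.3662, -0.0803, 0.2803]
orientation: [[-0.996, 0.088, -0.0], [0.088, 0.996, 0.0], [0.0, 0.0, -1.0]]
contact_force: [-0.7, 0.1, 0.6]
gripper_width: -0.001
finger_force: 0.0
[ 1.21775628  0.28747443 -0.77149857]
```

View pics/s3.png

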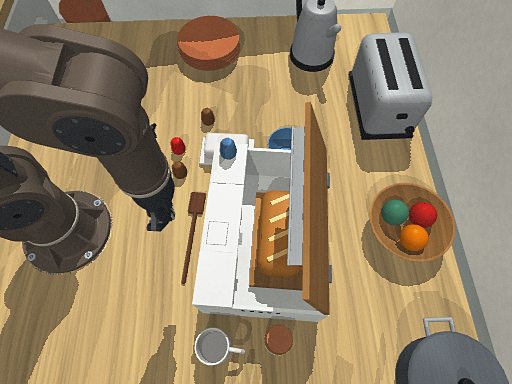

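The lid stands open with its edge at about column 315, the key is flush at (217,233), and the pot is upright at (228,149). The hand is clear. I'll let it settle for a second and hand in.

```bash
python3 -m inch '[{"slide":[0,0,0],"twist":0,"grip":1},{"slide":[0,0,0],"twist":0,"grip":1},{"slide":[0,0,0],"twist":0,"grip":1},{"slide":[0,0,0],"twist":0,"grip":1},{"slide":[0,0,0],"twist":0,"grip":1},{"slide":[0,0,0],"twist":0,"grip":1},{"slide":[0,0,0],"twist":0,"grip":1},{"slide":[0,0,0],"twist":0,"grip":1}]' >/dev/null
python3 -c "
from workcell import arm
print(arm.close_job())"
```

```text
the job is handed in; nothing more can be done
None
```

I pressed the catch to its stop at about 13 N and the lid sprang open; the last side picture shows the key flush, the hand clear and nothing visibly moved, and I handed the job in at about 9 s (no verdict was returned).

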